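# Make the laser enclosure's slide-bolt interlock

## Task

Make the interlock on the laser beam enclosure: with a fingertip against one of its pins, turn the yellow slotted lockout disc until its slot lies in line with the bolt, then push the bolt by its red knob through the slot, fully home in the interlock switch. Only push, and gently: do not grip the disc or bolt, do not force the bolt against the disc, and leave every loose thing standing where it is.

Things in the scene. Friction and masses are not known exactly. Their poses are not given: they have to be found in the camera images.
- disc_axis (a point): point on the vertical turning axis of the yellow lockout disc, level with the disc's flat top (138 mm above the table). Fixed on the enclosure, with its axes: +y is the level direction in which the bolt is pushed, and the bolt's line passes under this point. The bolt channel ends 39 mm before it (-y), 2 mm higher than the disc top; the switch begins 41 mm beyond (+y), 22 mm higher
- disc (a joint): disc angle, rad: 0 = slot in line with the bolt, growing anticlockwise from above; range -0.6 to 1.6, no catch at 0; starts at 0.6 to 1.5, so it needs turning clockwise. Stays where left; 0.07 N m stiff (3.5 N at a pin). Yellow, 64 mm across, flat, with a 15 mm slot right across, open above and at its ends, flared there to 22 mm: the bolt enters and centres it if within about 0.2 rad
- pin_a (a point): centre of the top of one of the disc's two upright steel pins: 10 mm diameter, standing 26 mm above the disc's top, 21 mm from its axis. The line through both pins is square to the slot: at joint 0 this pin lies on the +x side of point disc_axis (in its frame)
- pin_b (a point): the same for the other pin, opposite, at joint 0 on the -x side of the axis
- bolt (a joint): travel of the bolt, m: 0 = drawn fully back, 0.102 = fully home in the switch, at its stop; starts at 0 to 0.005. Slides along +y of point disc_axis with 2 N of friction (and 4 N per m/s of drag), stays where left
- bolt_nose (a point): tip of the bolt's nose, 132 mm above the table; at joint 0 it is 8 mm short of the disc's rim. The bolt is a steel bar 10 mm wide, 126 mm long, its last 11 mm tapering to 4 mm, and its top lies 1.5 mm below the disc's top
- bolt_knob (a point): centre of the top of the bolt's red upright knob: 18 mm diameter, 30 mm tall, top 172 mm above the table, foot 2 mm above the channel. 114 mm behind the nose; with the bolt at 0 it stands 154 mm from the disc's axis on the -y side. The black channel (29 mm wide, top 140 mm above the table) ends 18 mm behind it there; nothing stands behind it
- switch_mouth (a point): centre of the mouth of the black and yellow interlock switch that the bolt enters, 133 mm above the table, 41 mm beyond the disc's axis along +y; the switch is 44 mm wide, 62 mm long, its top 160 mm above the table
- enclosure: the laser beam enclosure, fixed to the table: black box with white panels, 280 mm (x) by 400 mm (y), flat top 120 mm above the table, foot flange 312 by 430 mm; origin at the centre of its underside. On its top: bolt channel, disc and switch, in one line along y, 20 mm to the -x side of the middle
- padlock: loose red lockout padlock lying on the enclosure's top, body 38 x 46 mm, 20 mm thick, steel shackle to its +y; origin at the middle of the body's underside. Leave it
- lens: loose lens in a black ring on a short steel post, 65 mm tall, 32 mm wide, standing on the enclosure's top; origin under its foot. Leave it
- cleaner: loose small amber bottle, 38 mm wide, 75 mm tall, standing on the enclosure's top; origin under its foot. Leave it
- driver: loose ball-end driver, square blue handle 85 mm long and 18 mm thick, thin steel shaft 75 mm long, lying on the enclosure's top along the enclosure's y; origin under the handle, 22 mm from its shaft end. Leave it
- slide_box: loose blue box 85 x 60 x 26 mm on the table; origin under its middle. Leave it
- canister: loose white screw-top canister, 46 mm wide, 74 mm tall, on the table; origin under its foot. Leave it
- meter_head: loose black sensor puck, 52 mm across, on a post with a round foot, 106 mm tall, on the table; origin under its foot. Leave it
- goggles: loose orange goggles, 142 mm wide, 45 mm tall, 130 mm long, on the table; origin under the nose bridge. Leave them

How it is judged:
By the outcome, as a careful person would: the job done as asked, in the order asked, and still so for the second after the job is handed in, with the robot touching nothing.
It also fails if it takes over 43 s, if anything falls off the work surface, if the arm or the gripper's body presses on something with over 40 N, if the wrist force passes 120 N, or if a joint passes its speed limit or range.

## Robot

A 6-joint arm with a two-finger parallel gripper is mounted at the origin on the work surface. World frame = base frame: x ahead of the robot, y to its left, z up, the work surface at z = 0. Lengths are in m, angles in rad, forces in N, time in s.
With the tool pointing down it reaches from about 0.275 to 0.825 m from the base axis. Payload 4.9 kg.
Tool frame: the origin (TCP) lies on the centre line of the jaws, within the pads' length; the fingertips stand 22 mm ahead of it and the grasp point (between the pads) lies 3 mm ahead of it; z points along the fingers, y is the line along which they close (so a half turn about z gives the same grasp; the last joint's range is limited). The gripper opens to 85 mm and grips with 20 to 120 N. Pads are 22 mm wide; open, the fingers measure 114 mm over their backs; the gripper's body (76 mm by 85 mm) begins 54 mm behind the grasp point. The pads swing forward as they close: fully open they stand 13 mm farther back than shut.
Start: joints at [-1.344, 0.326, -0.193, 1.052, 0, 1.437], TCP at [0.194, -0.515, 0.253] pointing down, gripper open.
Joint ranges: [-2.65, 2.65], [-0.97, 1.79], [-1.3, 1.35], [-1.93, 2.1], [-1.47, 1.37], [-3.14, 3.14]. Speed limits (rad/s): [2.57, 2.57, 3.14, 3.14, 3.14, 3.14].

## Interface

Orientations are given as a rotation vector (axis times angle).
In Python, from bench import env, cams gives the robot as it stands.
- The arm moves only by the tool step_arm, never from a script. Its argument "commands" is a list of rows, each an object of numbers: "dx", "dy", "dz": the shift along the world's x, y, z in mm; "wx", "wy", "wz": the turn, a rotation vector about the world's x, y, z in degrees. In form: [{"dx": .., "dy": .., "dz": .., "wx": .., "wy": .., "wz": ..}, ...]. A call has 1 to 10 rows; each row shifts and turns the commanded pose from where the row before left it; what a row does not reach is not made up. A row lasts 1/8 s, in which the tool goes at most 62.5 mm and 10.7 degrees, less where a joint would pass 70% of its speed; a pose out of reach is approached as far as the arm can. A call is refused whole if a number of a shift passes 62.5 or a number of a turn 10.7, either way. A call with a gripper value outside its range is refused whole. "grip" is the closure, from 0 (fully open) to 1 (shut), set as the call begins (left out, the last holds). The fingers move at their own pace and stop on an object; "grip_force" is the grip in N (left out, the last holds). Time passes only in rows, so rows that do not move let the fingers close. It gives the time, the measured TCP pose, the force, the opening and the grip force at its end, in the units of the state.
- env.observe(): the state, without advancing time (a new reading comes with each control period).
- cams.capture(name): name is "scene" or "top" or "wrist"; returns a dict with "color" (480x640x3 uint8, red, green, blue), "range_z" (480x640 float32, m along the optical axis (not along the pixel's ray), 0 where there is no reading), "K" (3x3 intrinsics, pixels), "R" (3x3) and "t" (3): a world point X has camera coordinates R X + t; the wrist camera has in their place "tool_from_camera" (4x4, takes a point from camera to tool coordinates, whose origin is the TCP and whose axes are the flange's). Camera axes: x right, y down, z forward; pixel columns grow to the right and rows downward; lengths in m; the calibration is good to about 2 mm. A picture is of the moment at which its call begins: read the wrist's pose just before it.
- env.finish_job(): hands the job in; it is judged then, once.
The state is a dict: "time_s": time; "joint_pos": joint angles; "joint_vel": joint speeds; "effort": joint torques, N m; "eef_pos": TCP position; "eef_rot": TCP orientation; "force": force on the tool from outside, world axes, zero at the start; "torque": the same for the moment, N m; "grip_width": finger opening in m; "finger_force": force on a finger pad.
Only numpy, scipy, OpenCV 4.12 (cv2) and the standard library are available. Lean on these libraries where they do the work, as an engineer would, in place of code of your own. Each camera call takes 0.05 s, during which the arm holds its last target. There are 200 camera calls.

## Working session

There is one attempt and no reset: what is moved stays moved. The work goes in short steps, Python scripts to look and compute and a tool call to move; the robot and the scene stay as the last step left them, time stands still between calls to the robot, and variables do not carry over. Pictures are saved under pics/ and viewed, at most 10 in all, crops included, and the job is handed in when it is done.

Besides the shell and the picture viewer there is one more tool, called after "Call:" by a JSON object that holds its "op" and its "data", one argument or row to a line. step_arm: Moves the arm, as the interface text tells. Its arguments: {"type":"object","properties":{"commands":{"type":"array"},"grip":{"type":"number"},"grip_force":{"type":"number"}},"required":["commands"]}

```bash
mkdir -p pics; cat > h.py <<'E'
import numpy as np, cv2
from bench import env, cams
def cap(n):
    c=cams.capture(n); np.savez('pics/%s.npz'%n,**{k:v for k,v in c.items() if v is not None}); return c
def world(c,u,v,win=1):
    z=c['range_z'][v-win:v+win+1,u-win:u+win+1]; z=np.median(z[z>0])
    p=np.linalg.inv(c['K'])@np.array([u,v,1.])*z
    return c['R'].T@(p-c['t'])
def ray(c,u,v,h):
    d=c['R'].T@np.linalg.inv(c['K'])@np.array([u,v,1.]); o=-c['R'].T@c['t']
    return o+d*(h-o[2])/d[2]
E
python3 - <<'E'
from h import *
for n in('top','scene'):
    c=cap(n); cv2.imwrite(f'pics/{n}1.png',c['color'][:,:,::-1]); print(n,c['K'].tolist(),(-c['R'].T@c['t']).round(3))
s=env.observe(); print(s['time_s'],s['eef_pos'],s['eef_rot'],s['force'],s['grip_width'])
E
```

```text
top [[456.37187925023045, 0.0, 324.12727920941677], [0.0, 456.37187925023045, 237.76701983289527], [0.0, 0.0, 1.0]] [0.313 0.003 1.276]
scene [[480.33695403154275, 0.0, 316.95404252166526], [0.0, 480.33695403154275, 240.34284727529007], [0.0, 0.0, 1.0]] [ 1.566 -0.071  1.234]
0.1 [ 0.19406859 -0.51411077  0.25258239] [-3.08909390e+00 -5.63426758e-01  8.65942951e-05] [ 0.36869683 -0.1502632  -0.50361682] 0.08552975637380811
```

View pics/top1.png

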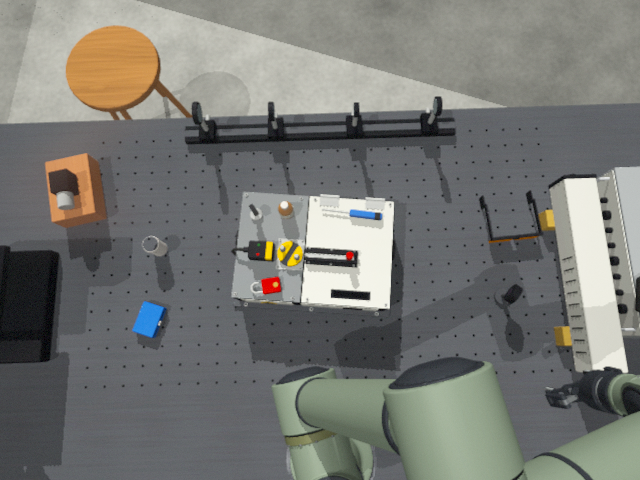

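View pics/scene1.png

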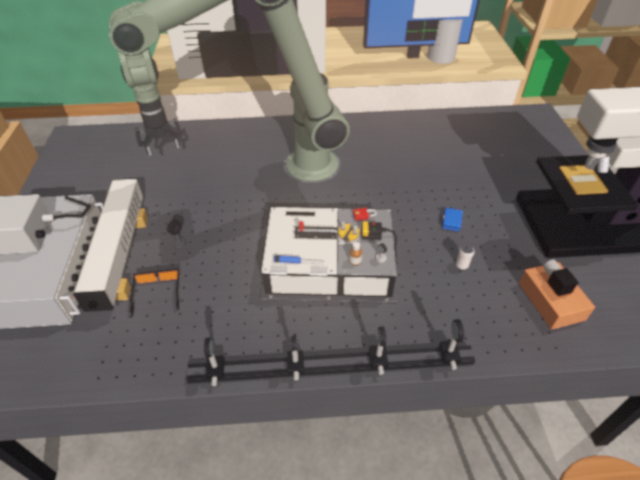

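The top view shows the knob at about (350,256), the disc at (290,253) and the switch at (262,250). The bolt pushes toward image left. The padlock is at (268,286), the lens at (254,212), the bottle at (286,208) and the driver at (360,214).

```bash
python3 - <<'E'
from h import *
c=dict(np.load('pics/top.npz'))
img=c['color'][180:320,225:405]
cv2.imwrite('pics/crop1.png',cv2.resize(img[:,:,::-1],None,fx=4.4,fy=4.2,interpolation=cv2.INTER_CUBIC))
for n in('top','scene'):
    c=dict(np.load(f'pics/{n}.npz')); im=c['color'].astype(int)
    hsv=cv2.cvtColor(c['color'],cv2.COLOR_RGB2HSV); h,s,v=cv2.split(hsv)
    for nm,m in(('red',((h<6)|(h>174))&(s>170)&(v>120)),('yel',(h>20)&(h<32)&(s>170)&(v>120))):
        k,l,st,ce=cv2.connectedComponentsWithStats(m.astype(np.uint8))
        for i in range(1,k):
            if st[i,4]>8:
                w=world(c,int(round(ce[i][0])),int(round(ce[i][1]))); 
                if 0.2<w[0]<.9 and w[2]<.25: print(n,nm,st[i,4],ce[i].round(1),w.round(3), ray(c,*ce[i],.172 if nm=='red' else .138).round(3))
E
```

```text
top red 49 [349.2 255.1] [ 0.503 -0.062  0.172] [ 0.503 -0.062  0.172]
top red 241 [270.3 285.1] [0.439 0.137 0.139] [0.435 0.132 0.172]
top yel 9 [548.9 226.1] [ 0.587 -0.626  0.046] [ 0.567 -0.578  0.138]
top yel 143 [284.3 250. ] [0.527 0.1   0.141] [0.527 0.1   0.138]
top yel 126 [268.4 250.4] [0.524 0.138 0.161] [0.527 0.14  0.138]
top yel 152 [295.1 256.9] [0.507 0.072 0.147] [0.508 0.073 0.138]
top yel 20 [563.2 332.4] [ 0.3   -0.623  0.048] [ 0.3   -0.577  0.138]
scene red 94 [361.4 213.9] [0.45  0.137 0.14 ] [0.482 0.132 0.172]
scene yel 64 [365.  228.5] [0.535 0.137 0.162] [0.515 0.142 0.138]
scene yel 35 [344.  230.4] [0.516 0.074 0.138] [0.518 0.074 0.138]
scene yel 24 [351.5 236.2] [0.544 0.093 0.139] [0.545 0.095 0.138]
```

View pics/crop1.png

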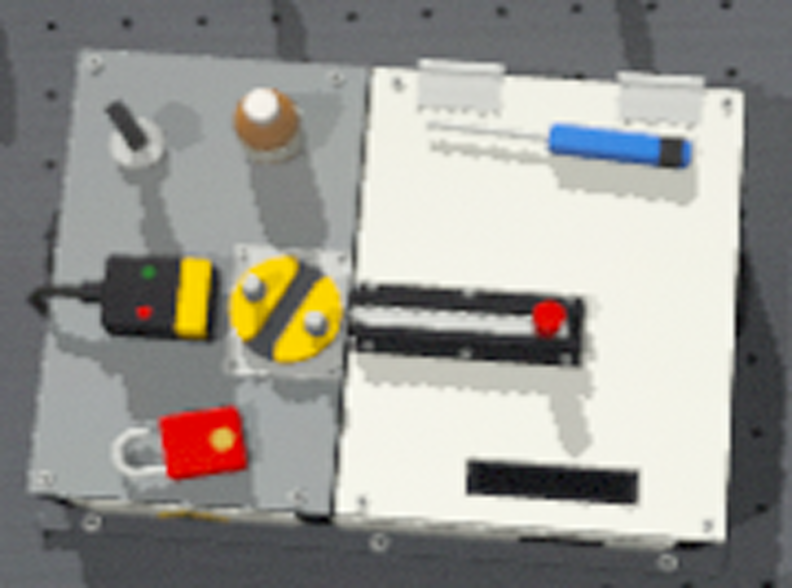

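The crop shows the pins at about (253,285) and (316,322), with the slot turned about 60° anticlockwise of the bolt. I'll close the gripper, turn the tool so tool x lies along the bolt's +y, and go above for a close look.

Call:
{"op": "step_arm", "data": {
  "commands": [
    {"dx": 16, "dy": 28, "dz": 8, "wz": 6.4},
    {"dx": 16, "dy": 28, "dz": 8, "wz": 6.4},
    {"dx": 16, "dy": 28, "dz": 8, "wz": 6.4},
    {"dx": 16, "dy": 28, "dz": 8, "wz": 6.4},
    {"dx": 16, "dy": 28, "dz": 8, "wz": 6.4},
    {"dx": 16, "dy": 28, "dz": 8, "wz": 6.4},
    {"dx": 16, "dy": 28, "dz": 8, "wz": 6.4},
    {"dx": 16, "dy": 28, "dz": 8, "wz": 6.4},
    {"dx": 16, "dy": 28, "dz": 8, "wz": 6.4},
    {"dx": 16, "dy": 28, "dz": 8, "wz": 6.4}
  ],
  "grip": 1
}}

```text
$.commands[0]: bad value
```

Call:
{"op": "step_arm", "data": {
  "commands": [
    {"dx": 20, "dy": 30},
    {"dx": 20, "dy": 30},
    {"dx": 20, "dy": 30},
    {"dx": 20, "dy": 30},
    {"dx": 20, "dy": 30},
    {"dx": 20, "dy": 30},
    {"dx": 20, "dy": 30},
    {},
    {}
  ]
}}

```text
$.commands[0]: bad value
```

```bash
cat >> h.py <<'E'
from scipy.spatial.transform import Rotation as Ro
def wcap():
    s=env.observe(); c=cap('wrist'); T=np.eye(4); T[:3,:3]=Ro.from_rotvec(s['eef_rot']).as_matrix(); T[:3,3]=s['eef_pos']
    M=np.linalg.inv(T@c['tool_from_camera']); c['R'],c['t']=M[:3,:3],M[:3,3]; np.savez('pics/w.npz',**c); return s,c
E
python3 - <<'E'
from h import *
s,c=wcap(); cv2.imwrite('pics/w1.png',c['color'][:,:,::-1]); print(s['time_s'],s['eef_pos'],s['eef_rot'],s['force'],s['grip_width'],s['joint_pos']); print(c['tool_from_camera'].round(3),c['K'][0,0])
E
```

```text
0.1 [ 0.19406859 -0.51411077  0.25258239] [-3.08909390e+00 -5.63426758e-01  8.65942951e-05] [ 0.36869683 -0.1502632  -0.50361682] 0.08552975637380811 [-1.34419660e+00  3.26865933e-01 -1.93483344e-01  1.05198474e+00
  1.58640200e-05  1.43657777e+00]
[[ 0.    -0.946 -0.324  0.083]
 [ 1.     0.    -0.     0.   ]
 [ 0.    -0.324  0.946 -0.121]
 [ 0.     0.     0.     1.   ]] 364.124381674556
```

View pics/w1.png

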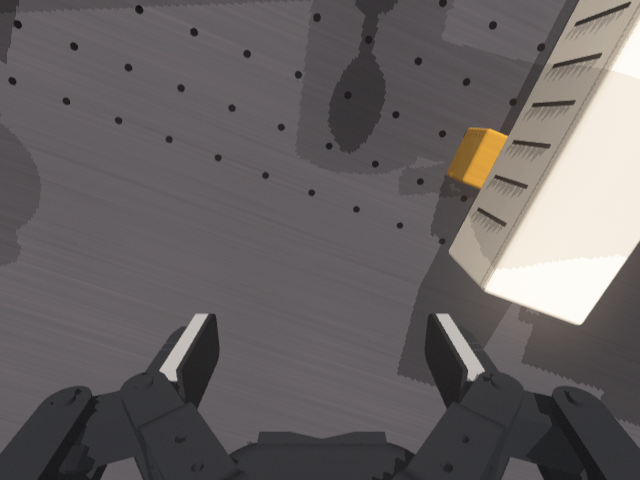

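The moves were refused, so every row probably needs all six keys. The picture (w1) only shows the table with open fingers at about (195,350) and (455,350). I'll send it again in full.

Call:
{"op": "step_arm", "data": {
  "commands": [
    {"dx": 16, "dy": 28, "dz": 8, "wx": 0, "wy": 0, "wz": 6.4},
    {"dx": 16, "dy": 28, "dz": 8, "wx": 0, "wy": 0, "wz": 6.4},
    {"dx": 16, "dy": 28, "dz": 8, "wx": 0, "wy": 0, "wz": 6.4},
    {"dx": 16, "dy": 28, "dz": 8, "wx": 0, "wy": 0, "wz": 6.4},
    {"dx": 16, "dy": 28, "dz": 8, "wx": 0, "wy": 0, "wz": 6.4},
    {"dx": 16, "dy": 28, "dz": 8, "wx": 0, "wy": 0, "wz": 6.4},
    {"dx": 16, "dy": 28, "dz": 8, "wx": 0, "wy": 0, "wz": 6.4},
    {"dx": 16, "dy": 28, "dz": 8, "wx": 0, "wy": 0, "wz": 6.4},
    {"dx": 16, "dy": 28, "dz": 8, "wx": 0, "wy": 0, "wz": 6.4},
    {"dx": 16, "dy": 28, "dz": 8, "wx": 0, "wy": 0, "wz": 6.4}
  ],
  "grip": 1
}}

```text
time_s: 1.4
eef_pos: [0.3545, -0.2335, 0.3334]
eef_rot: [-2.318, -2.12, -0.0]
force: [0.3, 0.0, -0.4]
grip_width: 0.0002
finger_force: 0.0
```

Call:
{"op": "step_arm", "data": {
  "commands": [
    {"dx": 20, "dy": 30, "dz": 0, "wx": 0, "wy": 0, "wz": 0},
    {"dx": 20, "dy": 30, "dz": 0, "wx": 0, "wy": 0, "wz": 0},
    {"dx": 20, "dy": 30, "dz": 0, "wx": 0, "wy": 0, "wz": 0},
    {"dx": 20, "dy": 30, "dz": 0, "wx": 0, "wy": 0, "wz": 0},
    {"dx": 20, "dy": 30, "dz": 0, "wx": 0, "wy": 0, "wz": 0},
    {"dx": 20, "dy": 30, "dz": 0, "wx": 0, "wy": 0, "wz": 0},
    {"dx": 20, "dy": 30, "dz": 0, "wx": 0, "wy": 0, "wz": 0},
    {"dx": 0, "dy": 0, "dz": 0, "wx": 0, "wy": 0, "wz": 0},
    {"dx": 0, "dy": 0, "dz": 0, "wx": 0, "wy": 0, "wz": 0}
  ]
}}

```text
time_s: 2.52
eef_pos: [0.4937, -0.0247, 0.333]
eef_rot: [-2.322, -2.116, 0.001]
force: [0.2, -0.8, 0.6]
grip_width: -0.0
finger_force: 0.0
```

```bash
python3 - <<'E'
from h import *
s,c=wcap(); cv2.imwrite('pics/w2.png',c['color'][:,:,::-1]); print(s['time_s'],s['eef_pos'],s['eef_rot'],s['force'],s['grip_width'],s['joint_pos'])
E
```

```text
2.525 [ 0.49372861 -0.02474632  0.3329678 ] [-2.32168001e+00 -2.11567062e+00  1.40405824e-03] [ 0.17197163 -0.82845792  0.61951204] -3.477170449682036e-05 [-1.99283638e-01  1.80338923e-01 -1.82061390e-01  1.20935358e+00
 -4.06572018e-04  1.46429869e+00]
```

View pics/w2.png

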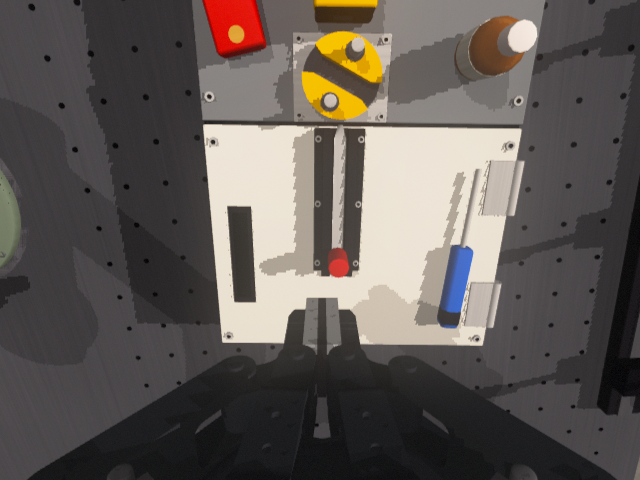

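The wrist view shows the pin tops at about (358,46) and (330,100), the bolt nose at (340,128), the knob at (338,270) and the shut fingertips at (322,300). I'll take positions from the depth data.

```bash
cat > m.py <<'E'
from h import *
def cloud(c):
    v,u=np.mgrid[:480,:640]; z=c['range_z']; K=c['K']
    P=np.stack([(u-K[0,2])/K[0,0]*z,(v-K[1,2])/K[1,1]*z,z],-1)
    return (P-c['t'])@c['R'],z>0
def rep(c,box=None):
    P,ok=cloud(c); X,Y,Z=P[...,0],P[...,1],P[...,2]
    roi=ok&(X>.46)&(X<.56)&(Y>-.1)&(Y<.2)
    h,s,v=cv2.split(cv2.cvtColor(c['color'],cv2.COLOR_RGB2HSV))
    out={}
    for nm,m in(('knobtop',roi&(abs(Z-.172)<.003)&((h<8)|(h>172))&(s>120)),('pintop',roi&(abs(Z-.164)<.004)&(s<90)&(Y>.04)),('disc',roi&(abs(Z-.138)<.003)&(h>18)&(h<34)&(s>120)),('swtop',roi&(abs(Z-.16)<.003)&(Y>.11))):
        k,l,st,ce=cv2.connectedComponentsWithStats(m.astype(np.uint8))
        for i in range(1,k):
            if st[i,4]>=12:
                q=P[l==i]; print(nm,st[i,4],ce[i].round(1),'med',np.median(q,0).round(4),'mid',((q.min(0)+q.max(0))/2).round(4))
        if nm=='disc':
            e,r=cv2.minEnclosingCircle(P[m][:,:2].astype(np.float32)); print('circle',e,r)
E
python3 - <<'E'
from m import *
c=dict(np.load('pics/w.npz')); rep(c)
for uv in((358,46),(330,100),(340,128),(338,270),(338,180),(317,175),(363,175)): print(uv,world(c,*uv).round(4))
P,ok=cloud(c); s=env.observe(); T=Ro.from_rotvec(s['eef_rot']).inv()
q=(P[290:345,295:350].reshape(-1,3)-s['eef_pos'])@T.as_matrix().T
q=q[(abs(q[:,0])<.03)&(q[:,2]<.05)]; print('finger tool-frame',q.min(0),q.max(0))
# scene view of shut fingers near TCP
d=cap('scene'); P,ok=cloud(d); q=(P.reshape(-1,3)-s['eef_pos'])@T.as_matrix().T
q=q[(abs(q[:,0])<.03)&(abs(q[:,1])<.03)&(q[:,2]>-.02)&(q[:,2]<.06)]; print('scene finger',len(q),q.min(0),q.max(0))
d=cap('top'); rep(d)
E
```

```text
knobtop 320 [338.1 267. ] med [ 0.5036 -0.0608  0.1727] mid [ 0.5034 -0.0615  0.1719]
pintop 171 [357.3  45.1] med [0.5303 0.1042 0.1647] mid [0.5306 0.1044 0.1639]
pintop 143 [329.8 100.7] med [0.5077 0.0694 0.1646] mid [0.5079 0.0694 0.1644]
disc 1672 [351.3  55.6] med [0.527  0.1015 0.1387] mid [0.5256 0.0996 0.138 ]
disc 1496 [330.7  97.2] med [0.5085 0.0725 0.1388] mid [0.5123 0.0744 0.1385]
circle (0.519161581993103, 0.08697180449962616) 0.03208119049668312
swtop 720 [345.2   5.2] med [0.5238 0.1305 0.1605] mid [0.524  0.1307 0.1599]
(358, 46) [0.5307 0.1034 0.1654]
(330, 100) [0.508  0.0698 0.1651]
(340, 128) [0.515  0.0485 0.1373]
(338, 270) [ 0.5032 -0.0637  0.1727]
(338, 180) [0.51   0.0057 0.1377]
(317, 175) [0.492  0.0101 0.1267]
(363, 175) [0.5334 0.0054 0.1212]
finger tool-frame [ 0.00586774 -0.01155858 -0.01702762] [0.01207407 0.01114089 0.0189586 ]
scene finger 53 [-0.01146068 -0.00942219 -0.01663206] [0.01143874 0.01872439 0.02038405]
pintop 112 [257.3 248.5] med [0.5296 0.1617 0.1615] mid [0.5288 0.1655 0.1631]
pintop 12 [281.8 246.7] med [0.5303 0.1032 0.1641] mid [0.5311 0.1043 0.1645]
disc 115 [283.8 250. ] med [0.5267 0.1007 0.1381] mid [0.5261 0.0979 0.138 ]
circle (0.5210369825363159, 0.10558877885341644) 0.03574928641319275
swtop 351 [260.1 249.5] med [0.5258 0.1582 0.16  ] mid [0.5274 0.1571 0.16  ]
```

Two views agree: the axis is at (0.5192, 0.0869), the knob at (0.5035, −0.0612) so the bolt is at about 5 mm, the bolt direction is (0.105, 0.994), and the disc is at about 1.10 rad. I'll come down on the −y side of pin_b and push it along +y with the flat of the shut fingers.

Call:
{"op": "step_arm", "data": {
  "commands": [
    {"dx": 1, "dy": 23, "dz": 0, "wx": 0, "wy": 0, "wz": 0},
    {"dx": 1, "dy": 23, "dz": 0, "wx": 0, "wy": 0, "wz": -0.7},
    {"dx": 2, "dy": 23, "dz": -10, "wx": 0, "wy": 0, "wz": 0},
    {"dx": 0, "dy": 0, "dz": -30, "wx": 0, "wy": 0, "wz": 0},
    {"dx": 0, "dy": 0, "dz": -30, "wx": 0, "wy": 0, "wz": 0},
    {"dx": 0, "dy": 0, "dz": -30, "wx": 0, "wy": 0, "wz": 0},
    {"dx": 0, "dy": 0, "dz": -20, "wx": 0, "wy": 0, "wz": 0},
    {"dx": 0, "dy": 0, "dz": -10, "wx": 0, "wy": 0, "wz": 0},
    {"dx": 0, "dy": 0, "dz": 0, "wx": 0, "wy": 0, "wz": 0}
  ]
}}

```text
time_s: 3.8
eef_pos: [0.4979, 0.0439, 0.2031]
eef_rot: [-2.336, -2.1, 0.001]
force: [-0.2, 0.9, 0.8]
grip_width: -0.0001
finger_force: 0.0
```

Call:
{"op": "step_arm", "data": {
  "commands": [
    {"dx": 0, "dy": 0, "dz": -10, "wx": 0, "wy": 0, "wz": 0},
    {"dx": 0, "dy": 0, "dz": -10, "wx": 0, "wy": 0, "wz": 0},
    {"dx": 0, "dy": 0, "dz": -10, "wx": 0, "wy": 0, "wz": 0},
    {"dx": 0, "dy": 0, "dz": 0, "wx": 0, "wy": 0, "wz": 0}
  ]
}}

```text
time_s: 4.3
eef_pos: [0.4974, 0.0445, 0.1723]
eef_rot: [-2.334, -2.101, 0.002]
force: [-0.1, -0.8, 0.0]
grip_width: -0.0001
finger_force: 0.0
```

Call:
{"op": "step_arm", "data": {
  "commands": [
    {"dx": 0.3, "dy": 3, "dz": 0, "wx": 0, "wy": 0, "wz": 0},
    {"dx": 0.3, "dy": 3, "dz": 0, "wx": 0, "wy": 0, "wz": 0},
    {"dx": 0.3, "dy": 3, "dz": 0, "wx": 0, "wy": 0, "wz": 0},
    {"dx": 0.3, "dy": 3, "dz": 0, "wx": 0, "wy": 0, "wz": 0},
    {"dx": 0.3, "dy": 3, "dz": 0, "wx": 0, "wy": 0, "wz": 0},
    {"dx": 0, "dy": 0, "dz": 0, "wx": 0, "wy": 0, "wz": 0}
  ]
}}

```text
time_s: 5.05
eef_pos: [0.4987, 0.0565, 0.1735]
eef_rot: [2.333, 2.097, -0.011]
force: [-3.2, -10.3, 4.4]
grip_width: 0.0002
finger_force: 5.6
```

Call:
{"op": "step_arm", "data": {
  "commands": [
    {"dx": 0.3, "dy": 2.5, "dz": 0, "wx": 0, "wy": 0, "wz": 0},
    {"dx": 0.3, "dy": 2.5, "dz": 0, "wx": 0, "wy": 0, "wz": 0},
    {"dx": 0.3, "dy": 2.5, "dz": 0, "wx": 0, "wy": 0, "wz": 0},
    {"dx": 0, "dy": 0, "dz": 0, "wx": 0, "wy": 0, "wz": 0}
  ]
}}

```text
time_s: 5.55
eef_pos: [0.4951, 0.0613, 0.1731]
eef_rot: [2.335, 2.095, -0.028]
force: [-16.7, -20.2, 15.2]
grip_width: 0.0
finger_force: 12.8
```

```bash
python3 - <<'E'
from m import *
s,c=wcap(); cv2.imwrite('pics/w3.png',c['color'][:,:,::-1]); rep(c); print(s['eef_pos'],s['force'])
E
```

```text
pintop 7656 [388.1  38.5] med [0.5274 0.1659 0.1608] mid [0.5274 0.1628 0.1619]
pintop 579 [418.  227.2] med [0.5349 0.1019 0.1645] mid [0.535  0.1013 0.1632]
pintop 1075 [329.6 306.7] med [0.5015 0.0719 0.1646] mid [0.4952 0.0721 0.164 ]
disc 4214 [394.  212.5] med [0.5292 0.1041 0.1387] mid [0.5299 0.0959 0.138 ]
disc 3815 [342.5 264.8] med [0.5053 0.0797 0.1387] mid [0.5089 0.0786 0.138 ]
circle (0.519376814365387, 0.08689185231924057) 0.032496385276317596
swtop 20080 [385.7  77. ] med [0.526  0.1541 0.1608] mid [0.5264 0.1526 0.16  ]
[0.49511185 0.06126185 0.17311689] [-16.6597377  -20.19539112  15.1988784 ]
```

View pics/w3.png

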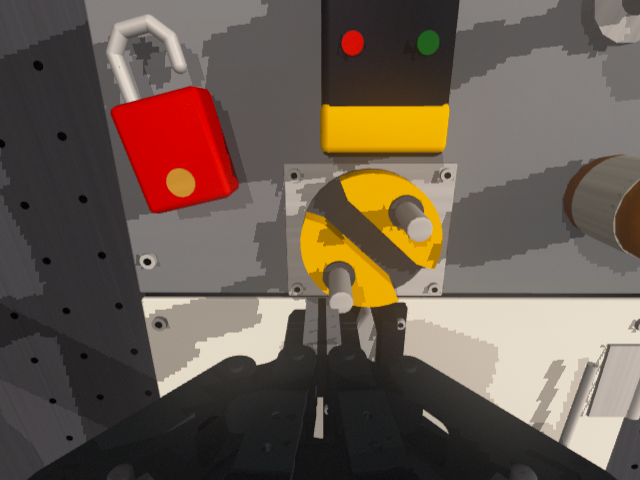

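The disc is turning: pin_b is now at pixel (341,300) and the angle is about 0.85 rad. The pin sticks to the fingertip, so the straight path builds up side load. I'll relieve that in −x and follow the pin's arc.

Call:
{"op": "step_arm", "data": {
  "commands": [
    {"dx": -2, "dy": -0.5, "dz": 0, "wx": 0, "wy": 0, "wz": 0},
    {"dx": -2, "dy": -0.5, "dz": 0, "wx": 0, "wy": 0, "wz": 0},
    {"dx": -2, "dy": -0.5, "dz": 0, "wx": 0, "wy": 0, "wz": 0},
    {"dx": 0, "dy": 0, "dz": 0, "wx": 0, "wy": 0, "wz": 0}
  ]
}}

```text
time_s: 6.1
eef_pos: [0.4922, 0.0631, 0.1732]
eef_rot: [2.336, 2.099, -0.011]
force: [-7.7, -7.6, 6.5]
grip_width: 0.0001
finger_force: 5.4
```

Call:
{"op": "step_arm", "data": {
  "commands": [
    {"dx": -1.2, "dy": 1.5, "dz": 0, "wx": 0, "wy": 0, "wz": 0},
    {"dx": -1.2, "dy": 1.5, "dz": 0, "wx": 0, "wy": 0, "wz": 0},
    {"dx": -0.8, "dy": 1.5, "dz": 0, "wx": 0, "wy": 0, "wz": 0},
    {"dx": -0.6, "dy": 1.5, "dz": 0, "wx": 0, "wy": 0, "wz": 0},
    {"dx": -0.4, "dy": 1.5, "dz": 0, "wx": 0, "wy": 0, "wz": 0},
    {"dx": 0, "dy": 0, "dz": 0, "wx": 0, "wy": 0, "wz": 0}
  ]
}}

```text
time_s: 6.85
eef_pos: [0.4879, 0.072, 0.1729]
eef_rot: [-2.335, -2.101, 0.009]
force: [-6.7, -4.1, 4.2]
grip_width: -0.0003
finger_force: 3.7
```

```bash
cat > a.py <<'E'
from m import *
s,c=wcap(); P,ok=cloud(c); print(s['time_s'],s['eef_pos'],s['force'])
ax=np.array([.5192,.0869]); ey=np.array([.1054,.9944]); ex=np.array([.9944,-.1054])
h,sa,v=cv2.split(cv2.cvtColor(c['color'],cv2.COLOR_RGB2HSV))
F=np.stack([(P[...,:2]-ax)@ex,(P[...,:2]-ax)@ey],-1); r=np.hypot(F[...,0],F[...,1])
m=ok&(abs(P[...,2]-.164)<.0035)&(abs(r-.021)<.008)&(sa<90)&(F[...,0]>0)
q=F[m]; mid=(q.min(0)+q.max(0))/2; print('pin_a',len(q),np.median(q,0),mid,'ang',np.arctan2(mid[1],mid[0]))
E
python3 a.py
```

```text
6.85 [0.48789552 0.07196786 0.17288895] [-6.71333872 -4.11079309  4.22471414]
pin_a 551 [0.01986299 0.00715349] [0.02014051 0.00621353] ang 0.2992448919844719
```

Call:
{"op": "step_arm", "data": {
  "commands": [
    {"dx": -0.6, "dy": 1.5, "dz": 0, "wx": 0, "wy": 0, "wz": 0},
    {"dx": -0.4, "dy": 1.5, "dz": 0, "wx": 0, "wy": 0, "wz": 0},
    {"dx": 0, "dy": 1.5, "dz": 0, "wx": 0, "wy": 0, "wz": 0},
    {"dx": 0, "dy": 1.5, "dz": 0, "wx": 0, "wy": 0, "wz": 0},
    {"dx": 0, "dy": 0, "dz": 0, "wx": 0, "wy": 0, "wz": 0}
  ]
}}

```text
time_s: 7.52
eef_pos: [0.487, 0.0785, 0.1729]
eef_rot: [-2.334, -2.1, 0.007]
force: [-5.1, -2.7, 3.1]
grip_width: -0.0001
finger_force: 3.0
```

```bash
python3 a.py
```

```text
7.525 [0.48704843 0.07850838 0.17291482] [-5.14483813 -2.66887042  3.09414846]
pin_a 527 [0.0204678  0.00183836] [0.02099252 0.0009644 ] ang 0.04590782229371568
```

The angle is about 0.05–0.09 rad. One more millimetre, then back straight off along −y and rise.

Call:
{"op": "step_arm", "data": {
  "commands": [
    {"dx": 0, "dy": 1.2, "dz": 0, "wx": 0, "wy": 0, "wz": 0},
    {"dx": 0, "dy": 0, "dz": 0, "wx": 0, "wy": 0, "wz": 0},
    {"dx": -1, "dy": -2, "dz": 0, "wx": 0, "wy": 0, "wz": 0},
    {"dx": -1, "dy": -4, "dz": 0, "wx": 0, "wy": 0, "wz": 0},
    {"dx": 0, "dy": -10, "dz": 0, "wx": 0, "wy": 0, "wz": 0},
    {"dx": 0, "dy": -10, "dz": 0, "wx": 0, "wy": 0, "wz": 0},
    {"dx": 0, "dy": 0, "dz": 15, "wx": 0, "wy": 0, "wz": 0},
    {"dx": 0, "dy": 0, "dz": 25, "wx": 0, "wy": 0, "wz": 0},
    {"dx": 0, "dy": -5, "dz": 25, "wx": 0, "wy": 0, "wz": 0},
    {"dx": 0, "dy": -5, "dz": 0, "wx": 0, "wy": 0, "wz": 0}
  ]
}}

```text
time_s: 8.82
eef_pos: [0.4891, 0.0439, 0.241]
eef_rot: [2.332, 2.099, 0.006]
force: [0.1, -0.2, -0.1]
grip_width: -0.0002
finger_force: 0.0
```

```bash
python3 a.py; python3 - <<'E'
from m import *
c=dict(np.load('pics/w.npz')); rep(c)
E
```

```text
8.825 [0.48911909 0.04386509 0.24098519] [ 0.05713276 -0.19674628 -0.06503121]
pin_a 262 [0.02060502 0.00022541] [ 0.020982   -0.00014379] ang -0.006852778321238151
pintop 4093 [373.6  31.6] med [0.5272 0.1634 0.1608] mid [0.5276 0.1613 0.1615]
pintop 246 [330.  186.8] med [0.4986 0.0905 0.1646] mid [0.4984 0.0903 0.1632]
pintop 269 [405.8 189. ] med [0.5397 0.0848 0.1646] mid [0.5401 0.0845 0.1632]
disc 2393 [334.9 177.7] med [0.5034 0.0935 0.1388] mid [0.501  0.0886 0.1381]
disc 2371 [389.9 179. ] med [0.5347 0.0897 0.1387] mid [0.5376 0.0857 0.138 ]
circle (0.5192863941192627, 0.08681517839431763) 0.032223548740148544
swtop 9447 [372.2  54. ] med [0.5259 0.1537 0.1608] mid [0.5261 0.1528 0.16  ]
```

The disc is at 0 within about 0.03 rad. Next I go behind the knob.

Call:
{"op": "step_arm", "data": {
  "commands": [
    {"dx": 2, "dy": -27, "dz": 0, "wx": 0, "wy": 0, "wz": 0},
    {"dx": 2, "dy": -27, "dz": 0, "wx": 0, "wy": 0, "wz": 0},
    {"dx": 2, "dy": -27, "dz": 0, "wx": 0, "wy": 0, "wz": 0},
    {"dx": 2, "dy": -27, "dz": 0, "wx": 0, "wy": 0, "wz": 0},
    {"dx": 3, "dy": -27, "dz": 0, "wx": 0, "wy": 0, "wz": 0},
    {"dx": 0, "dy": 0, "dz": -20, "wx": 0, "wy": 0, "wz": 0},
    {"dx": 0, "dy": 0, "dz": -20, "wx": 0, "wy": 0, "wz": 0},
    {"dx": 0, "dy": 0, "dz": -15, "wx": 0, "wy": 0, "wz": 0},
    {"dx": 0, "dy": 0, "dz": -12, "wx": 0, "wy": 0, "wz": 0},
    {"dx": 0, "dy": 0, "dz": 0, "wx": 0, "wy": 0, "wz": 0}
  ]
}}

```text
time_s: 10.12
eef_pos: [0.4977, -0.0906, 0.1703]
eef_rot: [-2.334, -2.101, 0.001]
force: [-1.5, -0.2, 0.9]
grip_width: -0.0003
finger_force: 0.0
```

Call:
{"op": "step_arm", "data": {
  "commands": [
    {"dx": 1.5, "dy": 0, "dz": 2, "wx": 0, "wy": 0, "wz": 0},
    {"dx": 0, "dy": 0, "dz": 0, "wx": 0, "wy": 0, "wz": 0}
  ]
}}

```text
time_s: 10.38
eef_pos: [0.5007, -0.0911, 0.1742]
eef_rot: [2.334, 2.101, 0.002]
force: [0.5, -0.6, 0.9]
grip_width: 0.0002
finger_force: 0.0
```

Call:
{"op": "step_arm", "data": {
  "commands": [
    {"dx": 0.3, "dy": 3, "dz": 0, "wx": 0, "wy": 0, "wz": 0},
    {"dx": 0.3, "dy": 3, "dz": 0, "wx": 0, "wy": 0, "wz": 0},
    {"dx": 0.3, "dy": 3, "dz": 0, "wx": 0, "wy": 0, "wz": 0},
    {"dx": 0.3, "dy": 3, "dz": 0, "wx": 0, "wy": 0, "wz": 0},
    {"dx": 0.3, "dy": 3, "dz": 0, "wx": 0, "wy": 0, "wz": 0}
  ]
}}

```text
time_s: 11.0
eef_pos: [0.5014, -0.076, 0.1734]
eef_rot: [2.335, 2.101, -0.001]
force: [-1.1, -1.5, 1.2]
grip_width: -0.0001
finger_force: 1.1
```

Call:
{"op": "step_arm", "data": {
  "commands": [
    {"dx": 0.3, "dy": 2.5, "dz": 0, "wx": 0, "wy": 0, "wz": 0},
    {"dx": 0.3, "dy": 2.5, "dz": 0, "wx": 0, "wy": 0, "wz": 0},
    {"dx": 0.2, "dy": 2.5, "dz": 0, "wx": 0, "wy": 0, "wz": 0},
    {"dx": 0.3, "dy": 2.5, "dz": 0, "wx": 0, "wy": 0, "wz": 0},
    {"dx": 0.3, "dy": 2.5, "dz": 0, "wx": 0, "wy": 0, "wz": 0},
    {"dx": 0.2, "dy": 2.5, "dz": 0, "wx": 0, "wy": 0, "wz": 0},
    {"dx": 0.3, "dy": 2.5, "dz": 0, "wx": 0, "wy": 0, "wz": 0},
    {"dx": 0.2, "dy": 2.5, "dz": 0, "wx": 0, "wy": 0, "wz": 0}
  ]
}}

```text
time_s: 12.0
eef_pos: [0.5036, -0.0557, 0.1733]
eef_rot: [2.335, 2.101, 0.0]
force: [-0.5, -2.4, 1.6]
grip_width: -0.0002
finger_force: 1.0
```

Call:
{"op": "step_arm", "data": {
  "commands": [
    {"dx": 0.3, "dy": 3, "dz": 0, "wx": 0, "wy": 0, "wz": 0},
    {"dx": 0.3, "dy": 3, "dz": 0, "wx": 0, "wy": 0, "wz": 0},
    {"dx": 0.3, "dy": 3, "dz": 0, "wx": 0, "wy": 0, "wz": 0},
    {"dx": 0.4, "dy": 3, "dz": 0, "wx": 0, "wy": 0, "wz": 0},
    {"dx": 0.3, "dy": 3, "dz": 0, "wx": 0, "wy": 0, "wz": 0},
    {"dx": 0.3, "dy": 3, "dz": 0, "wx": 0, "wy": 0, "wz": 0},
    {"dx": 0.3, "dy": 3, "dz": 0, "wx": 0, "wy": 0, "wz": 0}
  ]
}}

```text
time_s: 12.88
eef_pos: [0.5057, -0.0347, 0.1733]
eef_rot: [2.335, 2.102, 0.0]
force: [0.1, -1.5, 1.4]
grip_width: 0.0003
finger_force: 1.0
```

Call:
{"op": "step_arm", "data": {
  "commands": [
    {"dx": 0.4, "dy": 3.5, "dz": 0, "wx": 0, "wy": 0, "wz": 0},
    {"dx": 0.3, "dy": 3.5, "dz": 0, "wx": 0, "wy": 0, "wz": 0},
    {"dx": 0.4, "dy": 3.5, "dz": 0, "wx": 0, "wy": 0, "wz": 0},
    {"dx": 0.4, "dy": 3.5, "dz": 0, "wx": 0, "wy": 0, "wz": 0},
    {"dx": 0.3, "dy": 3.5, "dz": 0, "wx": 0, "wy": 0, "wz": 0},
    {"dx": 0.4, "dy": 3.5, "dz": 0, "wx": 0, "wy": 0, "wz": 0},
    {"dx": 0.4, "dy": 3.5, "dz": 0, "wx": 0, "wy": 0, "wz": 0},
    {"dx": 0.4, "dy": 3.5, "dz": 0, "wx": 0, "wy": 0, "wz": 0},
    {"dx": 0.3, "dy": 3.5, "dz": 0, "wx": 0, "wy": 0, "wz": 0},
    {"dx": 0.4, "dy": 3.5, "dz": 0, "wx": 0, "wy": 0, "wz": 0}
  ]
}}

```text
time_s: 14.12
eef_pos: [0.5094, 0.0003, 0.1733]
eef_rot: [2.335, 2.101, 0.0]
force: [0.6, -2.4, 2.2]
grip_width: -0.0001
finger_force: 1.1
```

Call:
{"op": "step_arm", "data": {
  "commands": [
    {"dx": 0.2, "dy": 2, "dz": 0, "wx": 0, "wy": 0, "wz": 0},
    {"dx": 0.2, "dy": 2, "dz": 0, "wx": 0, "wy": 0, "wz": 0},
    {"dx": 0.2, "dy": 2, "dz": 0, "wx": 0, "wy": 0, "wz": 0},
    {"dx": 0.2, "dy": 2, "dz": 0, "wx": 0, "wy": 0, "wz": 0},
    {"dx": 0.2, "dy": 2, "dz": 0, "wx": 0, "wy": 0, "wz": 0},
    {"dx": 0, "dy": 0, "dz": 0, "wx": 0, "wy": 0, "wz": 0}
  ]
}}

```text
time_s: 14.88
eef_pos: [0.5103, 0.0104, 0.1732]
eef_rot: [-2.334, -2.102, -0.0]
force: [-0.1, -0.5, 0.3]
grip_width: 0.0003
finger_force: 0.5
```

Call:
{"op": "step_arm", "data": {
  "commands": [
    {"dx": 0.1, "dy": 1, "dz": 0, "wx": 0, "wy": 0, "wz": 0},
    {"dx": 0.1, "dy": 1, "dz": 0, "wx": 0, "wy": 0, "wz": 0},
    {"dx": 0.1, "dy": 1, "dz": 0, "wx": 0, "wy": 0, "wz": 0},
    {"dx": 0.1, "dy": 1, "dz": 0, "wx": 0, "wy": 0, "wz": 0},
    {"dx": 0, "dy": 0, "dz": 0, "wx": 0, "wy": 0, "wz": 0}
  ]
}}

```text
time_s: 15.5
eef_pos: [0.5107, 0.0143, 0.1732]
eef_rot: [-2.335, -2.102, -0.0]
force: [0.3, -2.4, 0.3]
grip_width: -0.0
finger_force: 0.8
```

Call:
{"op": "step_arm", "data": {
  "commands": [
    {"dx": 0.1, "dy": 1, "dz": 0, "wx": 0, "wy": 0, "wz": 0},
    {"dx": 0.1, "dy": 1, "dz": 0, "wx": 0, "wy": 0, "wz": 0},
    {"dx": 0, "dy": 0, "dz": 0, "wx": 0, "wy": 0, "wz": 0}
  ]
}}

```text
time_s: 15.88
eef_pos: [0.5109, 0.0161, 0.1732]
eef_rot: [-2.335, -2.102, 0.0]
force: [0.4, -2.3, -0.3]
grip_width: -0.0003
finger_force: 1.2
```

Not at the stop yet. I'll go on until the force rises.

Call:
{"op": "step_arm", "data": {
  "commands": [
    {"dx": 0.1, "dy": 1, "dz": 0, "wx": 0, "wy": 0, "wz": 0},
    {"dx": 0.1, "dy": 1, "dz": 0, "wx": 0, "wy": 0, "wz": 0},
    {"dx": 0, "dy": 0, "dz": 0, "wx": 0, "wy": 0, "wz": 0}
  ]
}}

```text
time_s: 16.25
eef_pos: [0.5109, 0.0163, 0.1733]
eef_rot: [2.334, 2.098, -0.006]
force: [-0.4, -7.1, 0.7]
grip_width: -0.0002
finger_force: 4.2
```

```bash
python3 - <<'E'
from m import *
s,c=wcap(); rep(c); print(s['eef_pos'],s['force'])
P,ok=cloud(c); h,sa,v=cv2.split(cv2.cvtColor(c['color'],cv2.COLOR_RGB2HSV))
m=ok&((h<8)|(h>172))&(sa>120)&(P[...,2]>.143)&(P[...,2]<.176)&(P[...,1]<.08)&(P[...,0]>.48); q=P[m]; print(len(q),q.min(0),q.max(0))
E
```

```text
knobtop 1631 [325.3 294.8] med [0.5141 0.0368 0.1726] mid [0.5141 0.0357 0.1717]
pintop 644 [266.1 150.4] med [0.4991 0.0902 0.1647] mid [0.4988 0.0902 0.1634]
pintop 643 [384.8 153.9] med [0.5399 0.0847 0.1646] mid [0.5401 0.0845 0.1634]
disc 5414 [283.9 140.3] med [0.5038 0.0945 0.1388] mid [0.5012 0.0887 0.138 ]
disc 5369 [365.9 142.6] med [0.5354 0.09   0.1387] mid [0.5378 0.0856 0.138 ]
circle (0.5198648571968079, 0.09413415193557739) 0.03892582654953003
swtop 3233 [325.7  11.3] med [0.524  0.1306 0.1605] mid [0.5242 0.1311 0.16  ]
[0.51092063 0.01632234 0.17327092] [-0.36597917 -7.12592286  0.68988399]
2543 [0.50507196 0.02174058 0.14350647] [0.5229059  0.04484324 0.17442652]
```

The knob is 51–52 mm from the axis, which is the home position, and the force has risen to 7 N at the stop. One more small press, then retreat.

Call:
{"op": "step_arm", "data": {
  "commands": [
    {"dx": 0.1, "dy": 1, "dz": 0, "wx": 0, "wy": 0, "wz": 0},
    {"dx": 0, "dy": 0, "dz": 0, "wx": 0, "wy": 0, "wz": 0}
  ]
}}

```text
time_s: 16.55
eef_pos: [0.5109, 0.0164, 0.1733]
eef_rot: [2.334, 2.097, -0.008]
force: [-1.8, -12.3, 0.5]
grip_width: -0.0002
finger_force: 5.6
```

Call:
{"op": "step_arm", "data": {
  "commands": [
    {"dx": -0.3, "dy": -3, "dz": 0, "wx": 0, "wy": 0, "wz": 0},
    {"dx": -0.5, "dy": -6, "dz": 0, "wx": 0, "wy": 0, "wz": 0},
    {"dx": -1, "dy": -12, "dz": 0, "wx": 0, "wy": 0, "wz": 0},
    {"dx": -1, "dy": -12, "dz": 0, "wx": 0, "wy": 0, "wz": 0},
    {"dx": 0, "dy": 0, "dz": 20, "wx": 0, "wy": 0, "wz": 0},
    {"dx": 0, "dy": 0, "dz": 30, "wx": 0, "wy": 0, "wz": 0},
    {"dx": 0, "dy": 0, "dz": 30, "wx": 0, "wy": 0, "wz": 0},
    {"dx": 0, "dy": 0, "dz": 30, "wx": 0, "wy": 0, "wz": 0},
    {"dx": 0, "dy": 0, "dz": 0, "wx": 0, "wy": 0, "wz": 0}
  ]
}}

```text
time_s: 17.68
eef_pos: [0.5099, -0.0147, 0.2856]
eef_rot: [2.333, 2.099, 0.005]
force: [0.5, 0.0, -0.2]
grip_width: 0.0003
finger_force: 0.0
```

```bash
python3 - <<'E'
from m import *
s,c=wcap(); rep(c); print(s['time_s'],s['eef_pos'],s['force']); cv2.imwrite('pics/w4.png',c['color'][:,:,::-1])
E
```

```text
knobtop 600 [319.5 171.6] med [0.5138 0.0358 0.1727] mid [0.5138 0.0354 0.1719]
pintop 221 [285.4  84.2] med [0.4986 0.0895 0.1647] mid [0.4986 0.0895 0.1635]
pintop 223 [353.1  86.2] med [0.5398 0.0841 0.1647] mid [0.5399 0.0841 0.1633]
disc 2146 [293.9  85.4] med [0.5033 0.0912 0.1388] mid [0.501  0.0884 0.138 ]
disc 2131 [344.8  87. ] med [0.5355 0.0869 0.1388] mid [0.5376 0.0856 0.1384]
circle (0.5193232893943787, 0.08713889867067337) 0.03209274634718895
swtop 860 [319.1   5.2] med [0.5237 0.13   0.1603] mid [0.524  0.1307 0.1599]
17.675 [ 0.50988362 -0.01466516  0.28558147] [ 0.49502318  0.03903948 -0.21519768]
```

View pics/w4.png

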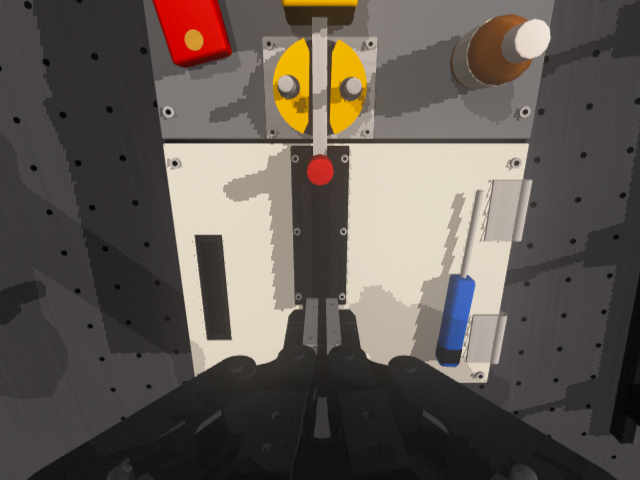

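The bolt runs through the slot into the switch, from the knob at (320,170) to the mouth at (320,15). The loose items in view are where they were and the gripper is clear. I'm handing in.

```bash
python3 -c "
from bench import env
print(env.finish_job())"
```

```text
the job is handed in; nothing more can be done
None
```

I turned the disc in line (within about 0.03 rad) by one pin and pushed the bolt through its slot, fully home against its stop in the switch. I saw no loose item disturbed, and the job is handed in at about 18 s.

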